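Sweep the metal offcuts into the scrap pan

ROBOT

A 7-joint arm with a two-finger parallel gripper is mounted at the origin on the work surface. World frame = base frame: x ahead of the robot, y to its left, z up, the work surface at z = 0. Lengths are in m, angles in rad, forces in N, time in s.
With the tool pointing down it reaches from about 0.425 to 0.95 m from the base axis. Payload 16.7 kg.
Tool frame: the origin (TCP) lies midway between the tips of the shut fingers; the grasp point (between the pads) lies 19 mm behind it; z points along the fingers, y is the line along which they close (so a half turn about z gives the same grasp; the last joint's range is limited). The gripper opens to 94 mm and grips with 3 to 60 N. Pads are 16 mm wide; open, the fingers measure 119 mm over their backs; the gripper's body (75 mm by 177 mm) begins 78 mm behind the grasp point.
Start: joints at [-1.288, 0.426, 0.074, 1.606, -0.034, 1.111, -0.067], TCP at [0.282, 0.613, 0.205] pointing down, gripper open.
Joint ranges: [-2.85, 2.85], [-0.5, 2.14], [-1.23, 1.37], [0.21, 2.46], [-1.02, 4.16], [0.16, 2.05], [-2.73, 2.73]. Speed limits (rad/s): [1.89, 1.89, 2.39, 2.39, 3.01, 3.01, 3.01].

INTERFACE

Orientations are given as a unit quaternion [x, y, z, w].
In Python, from workcell import bot, hand, optics, hand_in, current_time_s, current_joint_positions, current_joint_velocities, current_joint_efforts, current_eef_pos, current_tool_rot, current_wrist_force, current_moment, current_opening, current_grasp_force gives the robot as it stands. Calls block until the motion is done:
- bot.move_pose(position, orientation): joint-space move of the TCP to a pose.
- bot.servo_line(position, rotation=None, rate=0.15, f_stop=None): straight line of the TCP; rotation=None keeps the orientation; rate is the mean speed in m/s. With f_stop (N) it stops when the force on the tool has changed by that much, and returns True; else False.
- bot.goto_joints(angles): joint-space move.
- hand.move_gripper(opening, effort=None): finger opening in m; effort is the grip in N (None keeps the last); returns when the fingers have stopped.
- bot.dwell(seconds).
- bot.ik(position, orientation): joint angles nearest the present ones, or None.
- optics.snapshot(name): name is "scene" or "side" or "wrist"; returns the picture (480x640x3 uint8, red, green, blue); there is no depth.
- optics.calibration(name): a dict with "K" (3x3 intrinsics, pixels), "eye" and "rotation" of the camera in the world; the wrist camera has in their place "hand_eye" (4x4, takes a point from camera to tool coordinates, whose origin is the TCP and whose axes are the flange's). Camera axes: x right, y down, z forward; pixel columns grow to the right and rows downward; lengths in m; the calibration is good to about 2 mm. A picture is of the moment at which its call begins: read the wrist's pose just before it. calibration takes no time and is no camera call.
A pose or a line that the arm cannot do raises bot.Unreachable and nothing moves.
- hand_in(): hands the job in; it is judged then, once.
Trained networks look in the newest picture that a camera, given by its name, has taken for a name from the list of things; names that differ only in an ending like _2 or _b are one class to them, and where a whole thing is asked for, a point or a joint stands for the part that bears it (a point fixed in the world has none). Each returns a list of dicts, best first, with "conf" (0 to 1); they miss things now and then, are a little off and sometimes report something else, mostly with a low value. They report only what shows in the picture. A call takes as long as a camera call.
- optics.outline_of(thing, camera): "mask" (480x640 bool, what is visible of it) and "location" ([row, column] in pixels, amid what is visible of it).
Readings, each from a call of its own:
- current_time_s(): time.
- current_joint_positions(): joint angles.
- current_joint_velocities(): joint speeds.
- current_joint_efforts(): joint torques, N m.
- current_eef_pos(): TCP position.
- current_tool_rot(): TCP orientation.
- current_wrist_force(): force on the tool from outside, world axes, zero at the start.
- current_moment(): the same for the moment, N m.
- current_opening(): finger opening in m.
- current_grasp_force(): force on a finger pad.
Only numpy, scipy, OpenCV 4.12 (cv2) and the standard library are available. Lean on these libraries where they do the work, as an engineer would, in place of code of your own. Each camera call takes 0.05 s, during which the arm holds its last target. There are 200 camera calls.

TASK

Clear the bench: using the fingertips as a broom, sweep the three small metal offcuts (steel slug, copper block, brass collar) along the bench top and through the open front of the green scrap pan, until each lies flat and wholly inside, well past the front edge. Keep them flat on the bench all the way, never lifted or toppled, and leave the tape roll, the steel dolly and the file where they lie.

Things in the scene. Friction and masses are not known exactly. Their poses are not given: they have to be found in the camera images.
- scrap_pan: Green steel scrap pan fixed to the bench: inside 210 mm wide, 150 mm deep; walls 35 mm high, 5 mm thick at both sides and back, front fully open. Floor under 1 mm thick, so parts slide in without a step. Origin: on the bench, middle of the open front. Own y leads into the pan (back wall's inner face at y = 150 mm), x across it (side walls' inner faces at x = -105 and 105 mm), z up.
- slug: Offcut: solid steel disc standing on its flat end, 30 mm diameter, 18 mm high, about 0.1 kg, loose on the bench. Origin: centre of the underside, z up.
- block: Offcut: solid copper-coloured block, 34 x 24 mm and 18 mm high (along its x, y, z), about 0.11 kg, loose on the bench. Origin: centre of the underside.
- collar: Offcut: brass collar lying flat, 34 mm outside and 22 mm hole diameter, 20 mm high, about 0.08 kg, loose on the bench. Origin: centre of the underside, z up.
- tape: Bystander: cream roll of masking tape lying flat, 76 mm diameter, 25 mm high, loose. Origin: centre of the underside.
- dolly: Bystander: dark steel block with rounded edges, 46 x 46 mm and 40 mm high, loose. Origin: centre of the underside.
- file: Bystander: hand file with a wooden handle, lying along its x axis, 250 mm long (from x = -120 mm, the handle, to x = 130 mm, the blade's end), up to 28 mm wide and 28 mm high, loose. Origin: underside, about mid-length.

How it is judged:
By the outcome, as a careful person would: the job done as asked, in the order asked, and still so for the second after the job is handed in, with the robot touching nothing.
It also fails if it takes over 67 s, if anything falls off the work surface, if the arm or the gripper's body presses on something with over 40 N, if the wrist force passes 120 N, or if a joint passes its speed limit or range.

## Working session

There is one attempt and no reset: what is moved stays moved. The work goes in short steps, each a Python script; the robot and the scene stay as the last script left them, time stands still between calls to the robot, and variables do not carry over. Pictures are saved under pics/ and viewed, at most 10 in all, crops included, and the job is handed in when it is done.

```bash
mkdir -p pics
cat > h.py <<'E'
import numpy as np, cv2
from workcell import *
def world(cam,uv,z):
    c=optics.calibration(cam);K=np.array(c["K"]);R=np.array(c["rotation"]);e=np.array(c["eye"])
    d=R@np.linalg.inv(K)@np.array([uv[0],uv[1],1.]);return e+d*(z-e[2])/d[2]
def save(cam,n):
    im=optics.snapshot(cam);cv2.imwrite(f"pics/{n}.png",im[:,:,::-1]);return im
E
python3 - <<'E'
from h import *
H=dict(scrap_pan=0,slug=.018,block=.018,collar=.02,tape=.025,dolly=.04,file=.02)
for cam in("scene","side"):
    save(cam,cam+"1"); c=optics.calibration(cam); print(cam,c["eye"],np.array(c["rotation"]).round(2).tolist())
    for n,h in H.items():
        for o in optics.outline_of(n,cam)[:2]:
            r,cc=o["location"];m=o["mask"];print(n,round(o["conf"],2),[int(r),int(cc)],m.sum(),world(cam,(cc,r),h/2)[:2].round(3))
E
```

```text
scene [ 0.98218176 -0.2220343   0.66936664] [0.79, 0.53, -0.17, -0.24]Traceback (most recent call last):
  File "<stdin>", line 7, in <module>
  File "h.py", line 5, in world
    d=R@np.linalg.inv(K)@np.array([uv[0],uv[1],1.]);return e+d*(z-e[2])/d[2]
      ~^~~~~~~~~~~~~~~~~
ValueError: matmul: Input operand 1 has a mismatch in its core dimension 0, with gufunc signature (n?,k),(k,m?)->(n?,m?) (size 3 is different from 4)
```

```bash
sed -i 's/R=np.array(c\["rotation"\])/R=Rot.from_quat(c["rotation"]).as_matrix()/; 1a from scipy.spatial.transform import Rotation as Rot' h.py
python3 - <<'E'
from h import *
H=dict(scrap_pan=0,slug=.018,block=.018,collar=.02,tape=.025,dolly=.04,file=.02)
for cam in("scene","side"):
    save(cam,cam+"1"); c=optics.calibration(cam); print(cam,c["eye"],Rot.from_quat(c["rotation"]).as_matrix().round(2).tolist())
    for n,h in H.items():
        for o in optics.outline_of(n,cam)[:2]:
            r,cc=o["location"];m=o["mask"];print(n,round(o["conf"],2),[int(r),int(cc)],m.sum(),world(cam,(cc,r),h/2)[:2].round(3))
print(current_time_s(),current_tool_rot())
E
```

```text
scene [ 0.98218176 -0.2220343   0.66936664] [[0.38, 0.77, -0.52], [0.93, -0.32, 0.2], [-0.02, -0.56, -0.83]]
scrap_pan 0.67 [195, 482] 13065 [0.591 0.22 ]
slug 0.59 [251, 353] 349 [ 0.615 -0.025]
block 0.62 [180, 329] 316 [ 0.472 -0.004]
collar 0.74 [254, 267] 400 [ 0.569 -0.147]
tape 0.94 [200, 217] 1487 [ 0.441 -0.19 ]
dolly 0.9 [335, 298] 1410 [ 0.714 -0.152]
file 0.58 [332, 169] 2824 [ 0.637 -0.314]
side [ 0.27310004 -0.5270978   0.51860243] [[0.83, -0.36, 0.42], [-0.55, -0.56, 0.61], [0.02, -0.75, -0.67]]
scrap_pan 0.93 [150, 229] 9220 [0.596 0.241]
scrap_pan 0.39 [367, 450] 3875 [ 0.605 -0.312]
slug 0.78 [223, 321] 321 [ 0.615 -0.025]
block 0.91 [253, 219] 522 [ 0.46  -0.003]
collar 0.75 [226, 319] 357 [ 0.609 -0.029]
collar 0.56 [285, 339] 613 [ 0.565 -0.144]
tape 0.7 [330, 283] 2721 [ 0.466 -0.17 ]
dolly 0.89 [242, 425] 1324 [ 0.708 -0.147]
file 0.8 [366, 449] 3865 [ 0.599 -0.314]
file 0.73 [153, 233] 9229 [0.59  0.212]
0.95 [ 2.14269956e-01  9.76774480e-01  1.53944895e-06 -1.02412757e-05]
```

View pics/scene1.png

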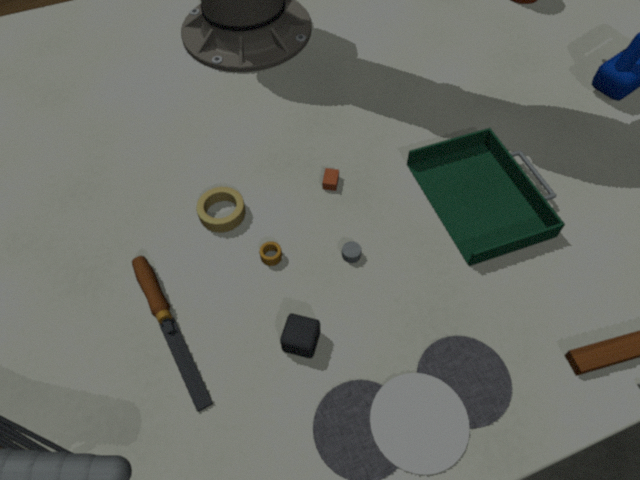

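View pics/side1.png

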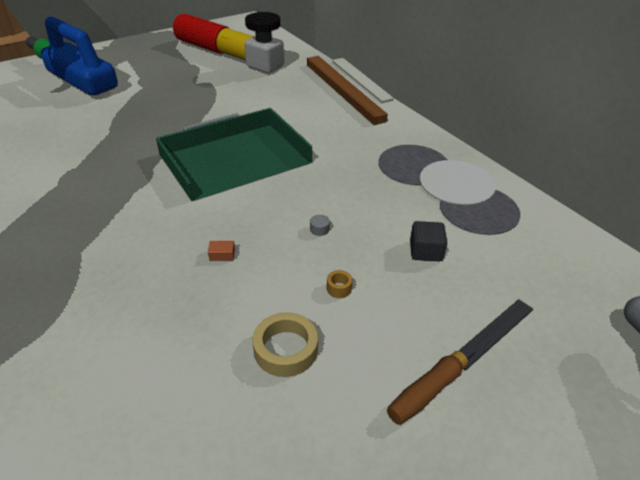

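```bash
cat >> h.py <<'E'
def wcal():
    p=np.array(current_eef_pos());R=Rot.from_quat(current_tool_rot()).as_matrix()
    c=optics.calibration("wrist");X=np.array(c["hand_eye"])
    return np.array(c["K"]),R@X[:3,:3],R@X[:3,3]+p
def wworld(cal,uv,z):
    K,R,e=cal;uv=np.atleast_2d(uv).astype(float)
    d=(R@np.linalg.inv(K)@np.c_[uv,np.ones(len(uv))].T).T
    return e+d*((z-e[2])/d[:,2])[:,None]
def down(yaw): # tool x along yaw, z down
    return (Rot.from_euler("z",yaw)*Rot.from_quat([1,0,0,0])).as_quat()
E
python3 - <<'E'
from h import *
for uv in((412,168),(470,262)): print(world("scene",uv,0))
for uv in((192,197),(312,158)): print(world("side",uv,0))
print(np.array(optics.calibration("wrist")["hand_eye"]).round(3).tolist(),optics.calibration("wrist")["K"])
for y in (0,np.pi/2,np.pi,-np.pi/2): 
    print(y,[None if (q:=bot.ik(p,down(y))) is None else np.round(q,2) for p in ([.55,0,.35],[.55,-.18,.005],[.6,.2,.005])])
E
```

```text
[ 4.93468100e-01  1.40918943e-01 -1.11022302e-16]
[0.69447735 0.13282964 0.        ]
[0.48372231 0.14847093 0.        ]
[0.70604441 0.14180738 0.        ]
[[-0.001, -0.972, -0.236, 0.069], [1.0, -0.0, -0.001, 0.0], [0.001, -0.236, 0.972, -0.18], [0.0, 0.0, 0.0, 1.0]] [[339.22702998   0.         323.46069016]
 [  0.         339.22702998 243.22668333]
 [  0.           0.           1.        ]]
0 [array([-0.91,  0.15,  0.91,  1.73, -0.12,  1.32, -1.55]), array([-0.29,  0.63,  0.66,  2.  , -0.59,  0.71, -0.84]), array([-0.85,  0.67,  0.59,  1.87, -0.53,  0.76, -1.54])]
1.5707963267948966 [array([-0.78,  0.13,  0.75,  1.73, -0.09,  1.32, -0.01]), array([-0.3 ,  0.63,  0.67,  2.  , -0.59,  0.71,  0.74]), array([-0.75,  0.64,  0.44,  1.86, -0.39,  0.73, -0.09])]
3.141592653589793 [array([-0.65,  0.12,  0.6 ,  1.72, -0.07,  1.32,  1.53]), array([-0.13,  0.57,  0.44,  1.99, -0.38,  0.66,  2.12]), array([-0.53,  0.59,  0.14,  1.85, -0.12,  0.7 ,  1.25])]
-1.5707963267948966 [None, array([-0.51,  0.81,  1.01,  2.01, -0.93,  0.87, -2.11]), array([-0.28,  0.6 , -0.19,  1.83,  0.16,  0.73,  2.59])]
```

Run:
```python
from h import *
bot.move_pose([.57,.0,.22],down(np.pi/2))
cal=wcal();save("wrist","w1");np.savez("cal1.npz",K=cal[0],R=cal[1],e=cal[2])
for n,h in dict(scrap_pan=0,slug=.018,block=.018,collar=.02,tape=.025,dolly=.04).items():
    for o in optics.outline_of(n,"wrist")[:2]:
        m=o["mask"].astype(np.uint8);cs=max(cv2.findContours(m,0,1)[0],key=len).reshape(-1,2)
        r,c=o["location"];print(n,round(o["conf"],2),int(r),int(c),m.sum(),wworld(cal,(c,r),h/2)[0,:2].round(3))
        P=wworld(cal,cs,h)[:,:2];q=cv2.minAreaRect((P*1000).astype(np.float32));print("   top-plane rect",np.round(q[0]),np.round(q[1]),round(q[2]))
print(current_time_s())
```

```text
scrap_pan 0.56 51 346 23212 [0.593 0.183]
   top-plane rect [591. 180.] [244. 102.] 0
scrap_pan 0.25 386 238 868 [ 0.454 -0.227]
   top-plane rect [ 451. -231.] [71. 28.] 2
slug 0.84 248 360 583 [ 0.613 -0.032]
   top-plane rect [610. -26.] [30. 32.] 1
block 0.87 223 233 745 [ 0.464 -0.002]
   top-plane rect [467.   2.] [29. 36.] 58
collar 0.85 327 323 501 [ 0.57  -0.134]
   top-plane rect [ 565. -133.] [35. 33.] 3
collar 0.67 246 360 570 [ 0.614 -0.029]
   top-plane rect [609. -25.] [30. 31.] 0
tape 0.63 384 237 929 [ 0.457 -0.215]
   top-plane rect [ 457. -213.] [67. 25.] 0
dolly 0.45 338 421 197 [ 0.69  -0.143]
   top-plane rect [ 682. -131.] [19. 23.] 30
3.7083
```

View pics/w1.png

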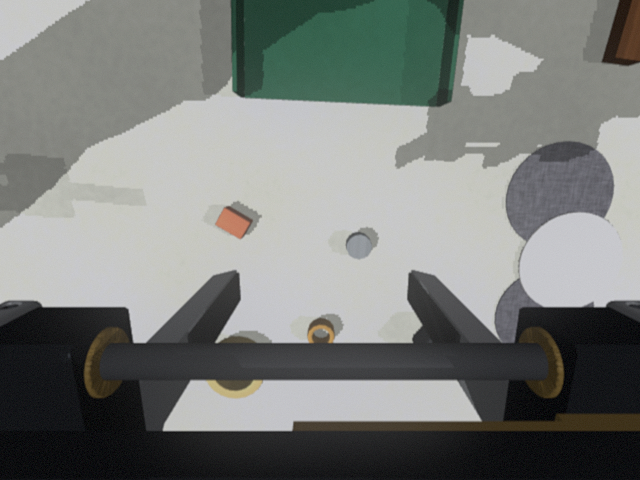

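The wrist view matches the networks. The slug is at (358,245) px, the block at (234,222), turned about -32°, and the collar at (321,332). The pan's open front runs from (237,97) to (450,104). I'll sweep the slug first, with the fingers slightly apart to cradle it.

```bash
cat >> h.py <<'E'
Z=.006
def sweep(p,q,lead,heading=None):
    """push part centred at p to q; lead = part centre ahead of TCP"""
    p,q=np.array(p),np.array(q);d=q-p
    u=d/np.linalg.norm(d);R=down(np.arctan2(u[1],u[0]))
    at=lambda c,z:[*c,z]
    s=p-u*(lead+.022);e=q-u*lead
    bot.move_pose(at(s,.09),R)
    print("hit",bot.servo_line(at(s,Z),rate=.08,f_stop=15))
    print("pushed",bot.servo_line(at(p-u*(lead-.004),Z),rate=.05,f_stop=25), bot.servo_line(at(e,Z),rate=.1,f_stop=25),np.round(current_wrist_force(),1))
    bot.servo_line(at(e-u*.025,Z),rate=.08);bot.servo_line(at(e-u*.025,.12),rate=.2)
def look(cam,names):
    optics.snapshot(cam)
    for n in names:
        for o in optics.outline_of(n,cam)[:2]:
            r,c=o["location"];print(n,cam,round(o["conf"],2),int(r),int(c),world(cam,(c,r),.01)[:2].round(3))
E
python3 - <<'E'
from h import *
hand.move_gripper(.016,20);print(current_opening())
sweep((.612,-.028),(.662,.22),.0207)
look("side",["slug"]);look("scene",["slug"]);print(current_time_s())
save("scene","s2")
E
```

```text
0.01599959490461413
hit False
pushed False False [-0.5  0.   0.2]
slug side 0.77 141 266 [0.657 0.217]
slug scene 0.76 226 513 [0.669 0.225]
11.5
```

View pics/s2.png

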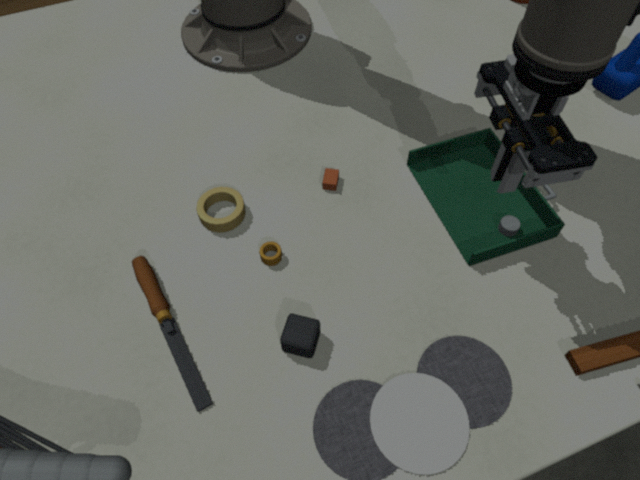

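The slug is flat in the pan at (510,226) px. The block is next, pushed square on its long face.

Run:
```python
from h import *
sweep((.465,0.),(.594,.21),.020)
look("side",["block"]);look("scene",["block"]);print(current_time_s())
save("scene","s3")
```

```text
hit False
pushed False False [ 0.1 -0.3  0.9]
block side 0.52 154 233 [0.588 0.211]
block scene 0.55 196 479 [0.597 0.208]
18.5167
```

View pics/s3.png

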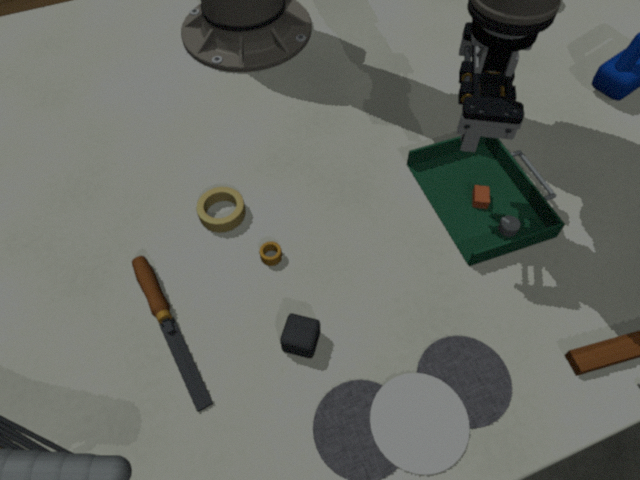

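The block is in the pan at (482,196) px. The collar is last.

Run:
```python
from h import *
sweep((.567,-.14),(.532,.215),.023)
bot.move_pose([.55,-.02,.25],down(np.pi/2))
for c in("side","scene"): look(c,["slug","block","collar","tape","dolly","file"])
print(current_time_s());a=save("scene","s4");b=save("side","s5")
cv2.imwrite("pics/s6.png",np.hstack([cv2.resize(a[100:300,370:600],(400,348)),cv2.resize(b[90:290,120:350],(400,348))])[:,:,::-1])
```

```text
hit False
pushed False False [ 0.5 -0.5 -0.2]
slug side 0.67 139 271 [0.668 0.219]
slug side 0.66 367 446 [ 0.595 -0.313]
block side 0.63 154 235 [0.592 0.21 ]
collar side 0.6 166 204 [0.53  0.203]
tape side 0.56 331 286 [ 0.468 -0.171]
dolly side 0.76 239 425 [ 0.721 -0.137]
file side 0.8 366 449 [ 0.599 -0.314]
slug scene 0.9 223 509 [0.661 0.221]
block scene 0.68 197 478 [0.599 0.205]
collar scene 0.71 170 465 [0.539 0.215]
tape scene 0.57 198 217 [ 0.435 -0.187]
dolly scene 0.94 335 298 [ 0.709 -0.15 ]
file scene 0.68 335 169 [ 0.642 -0.315]
28.2333
```

View pics/s6.png

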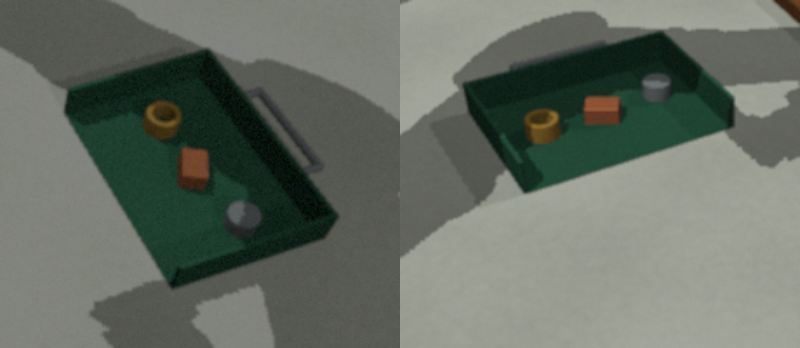

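All three parts are flat and well inside the pan: in the left crop the collar is at (162,118), the block at (195,168) and the slug at (243,217). The tape roll, dolly and file haven't moved.

```bash
python3 -c "
from h import *
print(hand_in())"
```

```text
the job is handed in; nothing more can be done
None
```

The slug, block and collar were swept flat into the scrap pan, each about 70–80 mm past the front edge; the tape roll, dolly and file were not touched, and the job was handed in at about 28 s.

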